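# Kit the drive parts of a small rover into their trays

### The job

Kit up the rover parts: put the large wheel, the small wheel, the gearmotor and the servo each into the white tray whose pocket has its size and outline, sitting flat on the pocket's floor, the same side up as it lies now. Set the parts down rather than dropping them, and leave the mug and the roll of tape where they stand.

Things in the scene. Friction and masses are not known exactly. Their poses are not given: they have to be found in the camera images.
- large_wheel: Large rover wheel lying flat, black tyre, white spoked hub: a disc 58 mm in diameter and 26 high (both faces alike), about 70 g. Origin: centre of its underside; z is the wheel's axle, up. It may be taken across its diameter.
- small_wheel: Small rover wheel lying flat, black tyre, white spoked hub: a disc 38 mm in diameter and 24 high, about 30 g. Origin: centre of its underside; z is the axle, up.
- gearmotor: Gearmotor lying on its side, about 160 g: its body is 70 mm long (x), 32 wide (y) and 32 high; half is a bright steel can (a lying cylinder, towards -x), half a dark square gearbox (towards +x). A 6 mm shaft sticks out 13 beyond the +x end, 16 above the underside. Origin: centre of the 70 x 32 body's underside; x along the shaft, z up.
- servo: Black hobby servo standing upright, about 60 g: case 40 mm long (x), 20 wide (y), 36 high, with a white 18 mm disc (4 high) on top near the +x end and a thin mounting ear at each end, 27 to 30 above the underside, that makes it 54 long there. Origin: centre of the case's underside; z up.
- large_wheel_nest: White 3D-printed tray, grey inside, fixed to the bench: round, 82 mm across outside and 10 high, with a round pocket 70 across, for the large wheel. The pocket floor lies 3 above the bench, so the pocket is 7 deep. Origin: centre of the underside, on the bench. z up
- small_wheel_nest: White 3D-printed tray, grey inside, fixed to the bench: round, 62 mm across outside and 10 high, with a round pocket 50 across, for the small wheel. The pocket floor lies 3 above the bench, so the pocket is 7 deep. Origin: centre of the underside, on the bench. z up
- gearmotor_nest: White 3D-printed tray, grey inside, fixed to the bench: 94 x 56 mm (x, y) outside and 10 high, with a rectangular pocket 82 x 44 (x, y), for the body of the gearmotor; the shaft may point to either end and passes over the rim. The pocket floor lies 3 above the bench, so the pocket is 7 deep. Origin: centre of the underside, on the bench. z up
- servo_nest: White 3D-printed tray, grey inside, fixed to the bench: 64 x 44 mm (x, y) outside and 10 high, with a rectangular pocket 52 x 32 (x, y), for the case of the servo, standing upright, either way round; its ears stay above the rim. The pocket floor lies 3 above the bench, so the pocket is 7 deep. Origin: centre of the underside, on the bench. z up
- mug: White ceramic mug, 72 mm across and 88 high, with a handle on its +y side that stands out about 30; loose, to be left alone. Origin: centre of its underside.
- tape_roll: Roll of brown tape lying flat, 80 mm across, hole 54 across, 18 high; loose, to be left alone. Origin: centre of its underside.
Mind the look-alikes: they are no part of the job. What is shaped like the small_wheel but pink or turquoise is not meant.

How it is judged:
At the end, for the whole second after the job is handed in: Each of the four parts is in its own tray: within 10 mm of the tray's centre seen from above, its underside at most 5.5 mm above the tray's underside, upright within 0.12 rad, at rest and released. Mug and tape roll are within 30 mm of where they started (horizontal distance between large_wheel and large_wheel_nest below 0.01 m and z of large_wheel in the frame of large_wheel_nest below 0.0055 m and angle between each of large_wheel, small_wheel, gearmotor, servo's own z axis and vertical below 0.12 rad and linear speed of each of large_wheel, small_wheel, gearmotor, servo below 0.02 m/s and contact force between each of large_wheel, small_wheel, gearmotor, servo and the fingers below 0.05 N and horizontal distance between small_wheel and small_wheel_nest below 0.01 m and z of small_wheel in the frame of small_wheel_nest below 0.0055 m and horizontal distance between gearmotor and gearmotor_nest below 0.01 m and z of gearmotor in the frame of gearmotor_nest below 0.0055 m and horizontal distance between servo and servo_nest below 0.01 m and z of servo in the frame of servo_nest below 0.0055 m and distance of each of mug, tape_roll from where it was at the start of the episode below 0.03 m); the robot touches nothing.
It fails at once if a part is dropped or thrown: falling free, touched by nothing, more than 50 mm above the bench ((height (world z) of large_wheel above 0.05 m and contact force between large_wheel and anything else below 0.005 N) or (height (world z) of small_wheel above 0.05 m and contact force between small_wheel and anything else below 0.005 N) or (height (world z) of gearmotor above 0.05 m and contact force between gearmotor and anything else below 0.005 N) or (height (world z) of servo above 0.05 m and contact force between servo and anything else below 0.005 N)).
It fails at once if the mug is moved more than 30 mm or tipped (distance of mug from where it was at the start of the episode above 0.03 m or angle between mug's own z axis and vertical above 0.35 rad).
It fails at once if the tape roll is moved more than 30 mm or tipped (distance of tape_roll from where it was at the start of the episode above 0.03 m or angle between tape_roll's own z axis and vertical above 0.35 rad).
It also fails if it takes over 120 s, if anything falls off the work surface, if the arm or the gripper's body presses on something with over 40 N, if the wrist force passes 120 N, or if a joint passes its speed limit or range.

### The arm

A 6-joint arm with a two-finger parallel gripper is mounted at the origin on the work surface. World frame = base frame: x ahead of the robot, y to its left, z up, the work surface at z = 0. Lengths are in m, angles in rad, forces in N, time in s.
With the tool pointing down it reaches from about 0.375 to 0.975 m from the base axis. Payload 3.8 kg.
Tool frame: the origin (TCP) lies midway between the tips of the shut fingers; the grasp point (between the pads) lies 19 mm behind it; z points along the fingers, y is the line along which they close (so a half turn about z gives the same grasp; the last joint's range is limited). The gripper opens to 85 mm and grips with 20 to 120 N. Pads are 22 mm wide; open, the fingers measure 114 mm over their backs; the gripper's body (76 mm by 85 mm) begins 54 mm behind the grasp point. The pads swing forward as they close: fully open they stand 13 mm farther back than shut.
Start: joints at [-1.246, 0.264, 1.604, -0, 1.274, -0.037], TCP at [0.239, -0.631, 0.231] pointing down, gripper open.
Joint ranges: [-2.63, 2.63], [-0.94, 2.18], [0.31, 2.57], [-1.31, 4.45], [0, 2.66], [-2.55, 2.55]. Speed limits (rad/s): [2.57, 2.57, 3.14, 3.14, 3.14, 3.14].

### API

Orientations are given as a rotation vector (axis times angle).
In Python, from workcell import bot, imaging gives the robot as it stands.
- The arm moves only by the tool step_arm, never from a script. Its argument "series" is a list of rows, each an object of numbers: "grip": the closure, from -1 (fully open) to 1 (shut); "x", "y", "z": the shift along the tool's x, y, z normalised to -1 to 1, where 1 is 500 mm; "ax", "ay", "az": the turn, a rotation vector about the tool's x, y, z normalised to -1 to 1, where 1 is 30 degrees. A call has 1 to 12 rows; each row is the pose to reach, as a shift and turn from the pose commanded when the call began, along the tool's axes at that moment; what a row does not reach only later rows make up. A row lasts 1/10 s, in which the tool goes at most 50 mm and 8.59 degrees, less where a joint would pass 70% of its speed; a pose out of reach is approached as far as the arm can. A call with a number of a shift or a turn outside -1 to 1 is refused whole. A call with a gripper value outside its range is refused whole. The fingers move at their own pace and stop on an object; "force" is the grip in N (left out, the last holds). Time passes only in rows, so rows that repeat a pose let the fingers close. It gives the time, the measured TCP pose, the force, the opening and the grip force at its end, in the units of the state.
- bot.read_state(): the state, without advancing time (a new reading comes with each control period).
- imaging.read_camera(name): name is "scene" or "top"; returns a dict with "img" (400x640x3 uint8, red, green, blue), "fx", "fy", "cx", "cy" (pixels), "R" (3x3) and "t" (3): a world point X has camera coordinates R X + t. Camera axes: x right, y down, z forward; pixel columns grow to the right and rows downward; lengths in m; the calibration is good to about 2 mm. A picture is of the moment at which its call begins. There is no depth.
- bot.finish_job(): hands the job in; it is judged then, once.
The state is a dict: "time": time; "q": joint angles; "joint_vel": joint speeds; "joint_torque": joint torques, N m; "tool_pos": TCP position; "tcp_rot": TCP orientation; "wrist_force": force on the tool from outside, world axes, zero at the start; "torque": the same for the moment, N m; "width": opening from 0.0 (shut) to 1.0 (fully open); "grip_force": force on a finger pad.
Only numpy, scipy, OpenCV 4.12 (cv2) and the standard library are available. Lean on these libraries where they do the work, as an engineer would, in place of code of your own. Each camera call takes 0.05 s, during which the arm holds its last target. There are 200 camera calls.

## Working session

There is one attempt and no reset: what is moved stays moved. The work goes in short steps, Python scripts to look and compute and a tool call to move; the robot and the scene stay as the last step left them, time stands still between calls to the robot, and variables do not carry over. Pictures are saved under pics/ and viewed, at most 14 in all, crops included, and the job is handed in when it is done.

Besides the shell and the picture viewer there is one more tool, called after "Emit:" as name([rows], argument=value, ...), one row to a line, values as JSON. step_arm: Moves the arm, as the interface text tells. Scaled input: -1 to 1 covers 500 mm each way for a shift and 30 degrees each way for a turn. Its arguments: {"type":"object","properties":{"series":{"type":"array","items":{"type":"object","properties":{"grip":{"type":"number"},"x":{"type":"number","minimum":-1,"maximum":1},"y":{"type":"number","minimum":-1,"maximum":1},"z":{"type":"number","minimum":-1,"maximum":1},"ax":{"type":"number","minimum":-1,"maximum":1},"ay":{"type":"number","minimum":-1,"maximum":1},"az":{"type":"number","minimum":-1,"maximum":1}}}},"force":{"type":"number"}},"required":["series"]}

```bash
mkdir -p pics; python3 - <<'E'
from workcell import bot, imaging
import cv2,pickle
d={}
for n in("top","scene"):
    c=imaging.read_camera(n);d[n]=c
    cv2.imwrite(f"pics/{n}0.png",c["img"][:,:,::-1])
    print(n,c["fx"],c["cx"],c["cy"],c["R"],c["t"])
pickle.dump(d,open("c0.pkl","wb"))
s=bot.read_state();print(s["tool_pos"],s["tcp_rot"],s["time"])
E
```

```text
top 513.3986953090184 317.3996312351188 197.66692086075392 [[ 0.02733905 -0.9996149  -0.00475686]
 [-0.98291176 -0.02601505 -0.18222976]
 [ 0.18203583  0.00965757 -0.98324447]] [-0.00448269  0.51203984  1.23730413]
scene 385.6854489154727 315.6308175617743 201.47000136193338 [[-0.5323489   0.84650418  0.00594265]
 [ 0.62525399  0.39792231 -0.67135332]
 [-0.57066811 -0.35367854 -0.74111362]] [ 0.27956783 -0.29429782  1.43217143]
[ 0.23871778 -0.63065159  0.23007286] [-3.08831106e+00 -5.64860322e-01  4.54983140e-04] 0.1
```

View pics/top0.png

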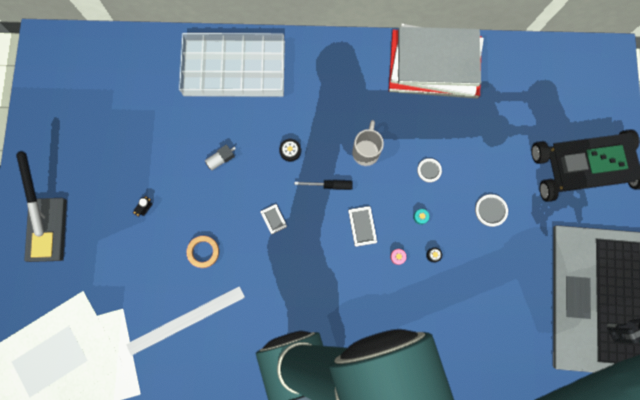

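View pics/scene0.png

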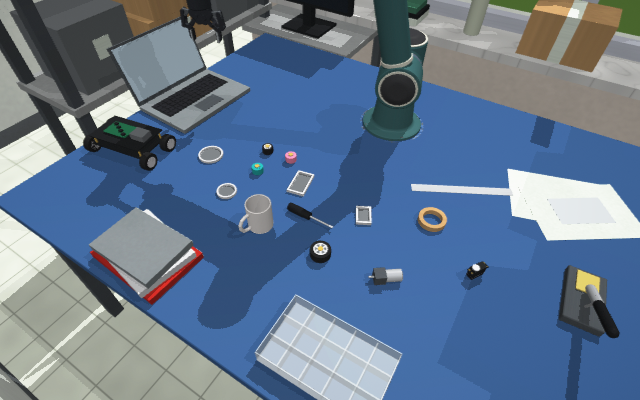

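The black candidates for the small wheel are the black-tyred wheel at (435,255), the pink one at (399,256), the turquoise one at (422,216), the larger wheel at (290,150), and the rover's wheels at (540,150) and (548,190). I choose (435,255).

The gearmotor is at (220,156), the servo at (144,205) and the large wheel at (290,150). The trays are at (491,210) for the large wheel, (429,170) for the small wheel, (362,226) for the gearmotor and (273,219) for the servo.

```bash
cat > h.py <<'E'
import numpy as np,cv2,pickle
def cast(c,uv,z):
    d=np.array([(uv[0]-c["cx"])/c["fx"],(uv[1]-c["cy"])/c["fy"],1.])
    o=-c["R"].T@c["t"]; v=c["R"].T@d
    return o+v*(z-o[2])/v[2]
def proj(c,X):
    p=c["R"]@np.asarray(X)+c["t"]; return p[0]/p[2]*c["fx"]+c["cx"],p[1]/p[2]*c["fy"]+c["cy"]
def fg(c):
    h=cv2.cvtColor(c["img"],cv2.COLOR_RGB2HSV)
    return (~((h[...,0]>100)&(h[...,0]<125)&(h[...,1]>115))).astype(np.uint8)*255
def blob(m,uv,r=22):
    x0,y0=int(uv[0])-r,int(uv[1])-r
    w=m[y0:y0+2*r,x0:x0+2*r]
    cs=[k for k in cv2.findContours(w,cv2.RETR_EXTERNAL,cv2.CHAIN_APPROX_NONE)[0] if len(k)>10]
    k=min(cs,key=lambda k:np.hypot(*(k.reshape(-1,2).mean(0)-r)))
    return k.reshape(-1,2)+[x0,y0]
E
cat > m.py <<'E'
from h import *
d=pickle.load(open("c0.pkl","rb"));c=d["top"];m=fg(c)
# name: pixel, plane height
T=dict(lw=((290,150),.013),sw=((435,255),.012),gm=((220,156),.016),servo=((144,205),.02),LN=((491,210),.01),SN=((429,170),.01),GN=((362,226),.01),VN=((273,219),.01),mug=((367,148),.0),tape=((203,251),.01),pink=((399,256),.012),turq=((422,216),.012))
for n,(uv,z) in T.items():
    k=blob(m,uv,28 if n in("GN","mug")else 24)
    P=np.array([cast(c,p,z)[:2] for p in k])*1000
    r=cv2.minAreaRect(P.astype(np.float32)); b=cv2.boxPoints(r)
    e=[b[1]-b[0],b[2]-b[1]]; L=max(e,key=np.linalg.norm)
    print(n,np.round(r[0]),np.round(sorted(r[1])),"long axis deg %.0f"%(np.degrees(np.arctan2(L[1],L[0]))%180))
tiles=[]
for n in("lw","sw","gm","servo","SN","VN"):
    u,v=T[n][0]; w=np.hstack([a[v-22:v+22,u-22:u+22] for a in(c["img"],np.dstack([m]*3))])
    tiles.append(cv2.resize(w,None,fx=4.5,fy=4.5,interpolation=cv2.INTER_CUBIC))
o=np.vstack([np.hstack(tiles[i:i+2]) for i in(0,2,4)])
cv2.imwrite("pics/crop0.png",o[:,:,::-1])
E
python3 m.py
```

```text
lw [645.  85.] [55. 59.] long axis deg 28
sw [ 382. -288.] [35. 36.] long axis deg 92
gm [621. 264.] [42. 88.] long axis deg 127
servo [484. 456.] [34. 56.] long axis deg 148
LN [ 499. -435.] [85. 87.] long axis deg 135
SN [ 600. -279.] [64. 65.] long axis deg 91
GN [ 449. -107.] [ 62. 101.] long axis deg 11
VN [462. 121.] [50. 71.] long axis deg 28
mug [ 672. -121.] [ 81. 129.] long axis deg 158
tape [373. 298.] [83. 86.] long axis deg 92
pink [ 373. -196.] [43. 43.] long axis deg 92
turq [ 478. -256.] [39. 42.] long axis deg 154
```

View pics/crop0.png

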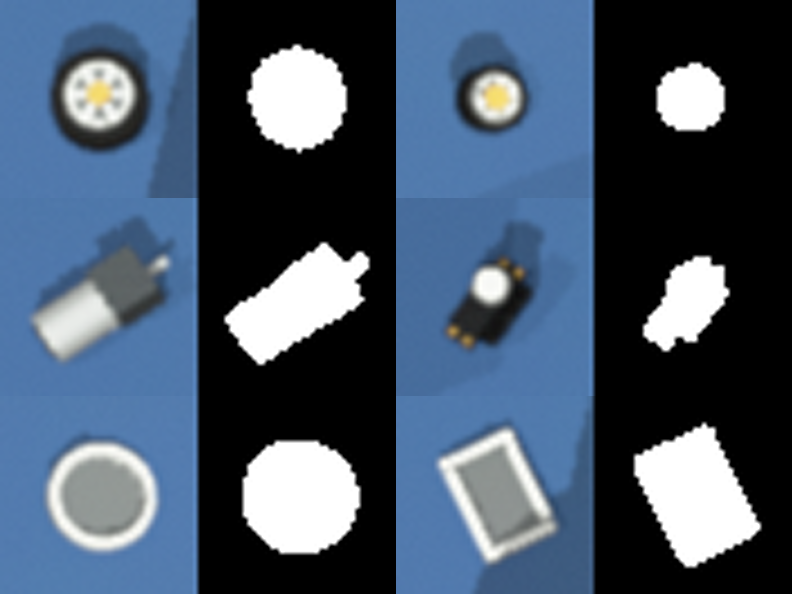

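The crops confirm the small black-tyred wheel with the white hub at (435,255). The gearmotor's shaft points up-right, and the servo's disc is towards its upper-right end. The next step is to refine the tray and servo positions and write the planner.

```bash
sed -i 's/),\.01),SN/),.005),SN/;s/SN=((429,170),.01)/SN=((429,170),.005)/;s/GN=((362,226),.01)/GN=((362,226),.005)/;s/VN=((273,219),.01)/VN=((273,219),.005)/' m.py; python3 m.py | grep N
cat > plan.py <<'E'
# plan.py x y z(mm) longaxis_deg : prints shift/turn in step_arm units; tool x is laid along the long axis (fingers close across it)
import sys,numpy as np
from scipy.spatial.transform import Rotation as Ro
from workcell import bot
s=bot.read_state();R=Ro.from_rotvec(s["tcp_rot"]).as_matrix();p=np.array(s["tool_pos"])*1000
x,y,z,a=map(float,sys.argv[1:5])
cur=np.degrees(np.arctan2(R[1,0],R[0,0]))
print("now",p.round(1),"yaw %.1f"%cur,"tilt %.2f"%np.degrees(np.arccos(-R[2,2])),"q6 %.2f q1 %.2f"%(s["q"][5],s["q"][0]),"t %.1f w %.2f"%(s["time"],s["width"]))
d=R.T@(np.array([x,y,z])-p)
q1new=np.arctan2(y,x)
for k in(a-180,a,a+180):
    t=(k-cur+180)%360-180
    for t in (t,):
        print("shift",(d/500).round(3),"az %.3f (%.0f deg)"%(-t/30,t),"q6 after ~%.2f"%(s["q"][5]+q1new-s["q"][0]-np.radians(t)))
E
python3 - <<'E'
from h import *
d=pickle.load(open("c0.pkl","rb"))
for n,uv in(("top",(144,205)),("scene",(475,270))):
    c=d[n];u,v=uv;h=cv2.cvtColor(c["img"],cv2.COLOR_RGB2HSV)[v-20:v+20,u-20:u+20]
    for nm,m,z in(("orange",(h[...,0]<30)&(h[...,1]>90)&(h[...,2]>70),.03),("white",(h[...,1]<60)&(h[...,2]>150),.04)):
        N,_,st,ce=cv2.connectedComponentsWithStats(m.astype(np.uint8))
        for i in range(1,N):
            if st[i,4]>1: print(n,nm,st[i,4],(ce[i]+[u-20,v-20]).round(1),(cast(c,ce[i]+[u-20,v-20],z)*1000).round())
E
python3 plan.py 484 456 150 -33
```

```text
LN [ 500. -437.] [85. 87.] long axis deg 135
SN [ 601. -280.] [64. 66.] long axis deg 91
GN [ 450. -107.] [ 62. 101.] long axis deg 11
VN [462. 122.] [50. 71.] long axis deg 28
top orange 3 [145.7 197.3] [504. 446.  30.]
top orange 4 [148.5 199.5] [499. 438.  30.]
top orange 6 [134.5 212. ] [466. 470.  30.]
top orange 5 [137.6 213.8] [462. 462.  30.]
top white 48 [142.5 201.8] [491. 449.  40.]
scene orange 2 [483.5 262.5] [457. 464.  30.]
scene orange 2 [486.5 266. ] [464. 473.  30.]
scene orange 3 [468.7 269.3] [498. 438.  30.]
scene orange 3 [471.3 272.7] [504. 446.  30.]
scene white 39 [475.6 267.2] [490. 450.  40.]
now [ 238.7 -630.7  230.1] yaw 20.7 tilt 0.12 q6 -0.04 q1 -1.25 t 0.1 w 1.00
shift [ 1.228 -1.859  0.164] az -4.209 (126 deg) q6 after ~-0.24
shift [ 1.228 -1.859  0.164] az 1.791 (-54 deg) q6 after ~2.90
shift [ 1.228 -1.859  0.164] az -4.209 (126 deg) q6 after ~-0.24
```

```bash
python3 plan.py 382 -288 90 50.7
```

```text
now [ 238.7 -630.7  230.1] yaw 20.7 tilt 0.12 q6 -0.04 q1 -1.25 t 0.1 w 1.00
shift [ 0.511 -0.539  0.281] az 5.001 (-150 deg) q6 after ~3.18
shift [ 0.511 -0.539  0.281] az -0.999 (30 deg) q6 after ~0.04
shift [ 0.511 -0.539  0.281] az 5.001 (-150 deg) q6 after ~3.18
```

Emit:
step_arm([
  {"grip": -1, "x": 0.511, "y": -0.539, "z": 0.281, "az": -1},
  {"grip": -1, "x": 0.511, "y": -0.539, "z": 0.281, "az": -1},
  {"grip": -1, "x": 0.511, "y": -0.539, "z": 0.281, "az": -1},
  {"grip": -1, "x": 0.511, "y": -0.539, "z": 0.281, "az": -1},
  {"grip": -1, "x": 0.511, "y": -0.539, "z": 0.281, "az": -1},
  {"grip": -1, "x": 0.511, "y": -0.539, "z": 0.281, "az": -1},
  {"grip": -1, "x": 0.511, "y": -0.539, "z": 0.281, "az": -1},
  {"grip": -1, "x": 0.511, "y": -0.539, "z": 0.281, "az": -1},
  {"grip": -1, "x": 0.511, "y": -0.539, "z": 0.281, "az": -1},
  {"grip": -1, "x": 0.511, "y": -0.539, "z": 0.281, "az": -1},
  {"grip": -1, "x": 0.511, "y": -0.539, "z": 0.281, "az": -1},
  {"grip": -1, "x": 0.511, "y": -0.539, "z": 0.281, "az": -1},
], force=40)

```text
validation failed for argument at $.se...
```

```bash
python3 plan.py 382 -288 10 50.7
```

```text
now [ 238.7 -630.7  230.1] yaw 20.7 tilt 0.12 q6 -0.04 q1 -1.25 t 0.1 w 1.00
shift [ 0.511 -0.539  0.441] az 5.001 (-150 deg) q6 after ~3.18
shift [ 0.511 -0.539  0.441] az -0.999 (30 deg) q6 after ~0.04
shift [ 0.511 -0.539  0.441] az 5.001 (-150 deg) q6 after ~3.18
```

The move was refused by validation and the arm hasn't moved. I'll try one row with every field filled in.

Emit:
step_arm([
  {"x": 0.511, "y": -0.539, "z": 0.281, "ax": 0.0, "ay": 0.0, "az": -1.0, "grip": -1.0},
], force=40)

```text
time: 0.2
tool_pos: [0.256, -0.5931, 0.2155]
tcp_rot: [3.033, 0.792, -0.001]
wrist_force: [1.4, -0.0, 0.4]
width: 1.0
grip_force: 0.0
```

```bash
python3 plan.py 382 -288 80 50.7
```

```text
now [ 256.  -593.1  215.5] yaw 29.3 tilt 0.42 q6 -0.14 q1 -1.20 t 0.2 w 1.00
shift [ 0.519 -0.411  0.267] az 5.286 (-159 deg) q6 after ~3.18
shift [ 0.519 -0.411  0.267] az -0.714 (21 deg) q6 after ~0.04
shift [ 0.519 -0.411  0.267] az 5.286 (-159 deg) q6 after ~3.18
```

Emit:
step_arm([
  {"x": 0.519, "y": -0.411, "z": 0.267, "ax": 0, "ay": 0, "az": -0.714, "grip": -1},
  {"x": 0.519, "y": -0.411, "z": 0.267, "ax": 0, "ay": 0, "az": -0.714, "grip": -1},
  {"x": 0.519, "y": -0.411, "z": 0.267, "ax": 0, "ay": 0, "az": -0.714, "grip": -1},
  {"x": 0.519, "y": -0.411, "z": 0.267, "ax": 0, "ay": 0, "az": -0.714, "grip": -1},
  {"x": 0.519, "y": -0.411, "z": 0.267, "ax": 0, "ay": 0, "az": -0.714, "grip": -1},
  {"x": 0.519, "y": -0.411, "z": 0.267, "ax": 0, "ay": 0, "az": -0.714, "grip": -1},
  {"x": 0.519, "y": -0.411, "z": 0.267, "ax": 0, "ay": 0, "az": -0.714, "grip": -1},
  {"x": 0.519, "y": -0.411, "z": 0.267, "ax": 0, "ay": 0, "az": -0.714, "grip": -1},
  {"x": 0.519, "y": -0.411, "z": 0.267, "ax": 0, "ay": 0, "az": -0.714, "grip": -1},
  {"x": 0.519, "y": -0.411, "z": 0.267, "ax": 0, "ay": 0, "az": -0.714, "grip": -1},
], force=40)

```text
time: 1.2
tool_pos: [0.383, -0.283, 0.0806]
tcp_rot: [2.837, 1.346, 0.0]
wrist_force: [-0.9, -0.2, -0.1]
width: 0.999
grip_force: 0.0
```

```bash
python3 plan.py 382 -288 10 50.7
```

```text
now [ 383.  -283.    80.6] yaw 50.8 tilt 0.08 q6 -0.00 q1 -0.69 t 1.2 w 1.00
shift [-0.009  0.005  0.141] az -5.998 (180 deg) q6 after ~-3.10
shift [-0.009  0.005  0.141] az 0.002 (-0 deg) q6 after ~0.04
shift [-0.009  0.005  0.141] az -5.998 (180 deg) q6 after ~-3.10
```

Emit:
step_arm([
  {"x": -0.009, "y": 0.005, "z": 0.08, "ax": 0, "ay": 0, "az": 0, "grip": -1},
  {"x": -0.009, "y": 0.005, "z": 0.141, "ax": 0, "ay": 0, "az": 0, "grip": -1},
  {"x": -0.009, "y": 0.005, "z": 0.141, "ax": 0, "ay": 0, "az": 0, "grip": -1},
  {"x": -0.009, "y": 0.005, "z": 0.141, "ax": 0, "ay": 0, "az": 0, "grip": 1},
  {"x": -0.009, "y": 0.005, "z": 0.141, "ax": 0, "ay": 0, "az": 0, "grip": 1},
  {"x": -0.009, "y": 0.005, "z": 0.141, "ax": 0, "ay": 0, "az": 0, "grip": 1},
  {"x": -0.009, "y": 0.005, "z": 0.141, "ax": 0, "ay": 0, "az": 0, "grip": 1},
  {"x": -0.009, "y": 0.005, "z": 0.141, "ax": 0, "ay": 0, "az": 0, "grip": 1},
  {"x": -0.009, "y": 0.005, "z": 0.141, "ax": 0, "ay": 0, "az": 0, "grip": 1},
  {"x": -0.009, "y": 0.005, "z": 0.141, "ax": 0, "ay": 0, "az": 0, "grip": 1},
])

```text
time: 2.2
tool_pos: [0.383, -0.2883, 0.0117]
tcp_rot: [2.835, 1.345, 0.002]
wrist_force: [-0.9, -0.5, 6.0]
width: 0.422
grip_force: 39.4
```

```bash
python3 plan.py 601 -280 130 50.7;python3 - <<'E'
from workcell import imaging;import cv2
c=imaging.read_camera("scene");cv2.imwrite("pics/g1.png",cv2.resize(c["img"][90:240,190:390,::-1],None,fx=4,fy=4,interpolation=cv2.INTER_CUBIC))
E
```

```text
now [ 383.  -288.3   11.7] yaw 50.8 tilt 0.22 q6 -0.01 q1 -0.70 t 2.2 w 0.42
shift [ 0.289  0.328 -0.235] az -5.998 (180 deg) q6 after ~-2.89
shift [ 0.289  0.328 -0.235] az 0.002 (-0 deg) q6 after ~0.25
shift [ 0.289  0.328 -0.235] az -5.998 (180 deg) q6 after ~-2.89
```

View pics/g1.png

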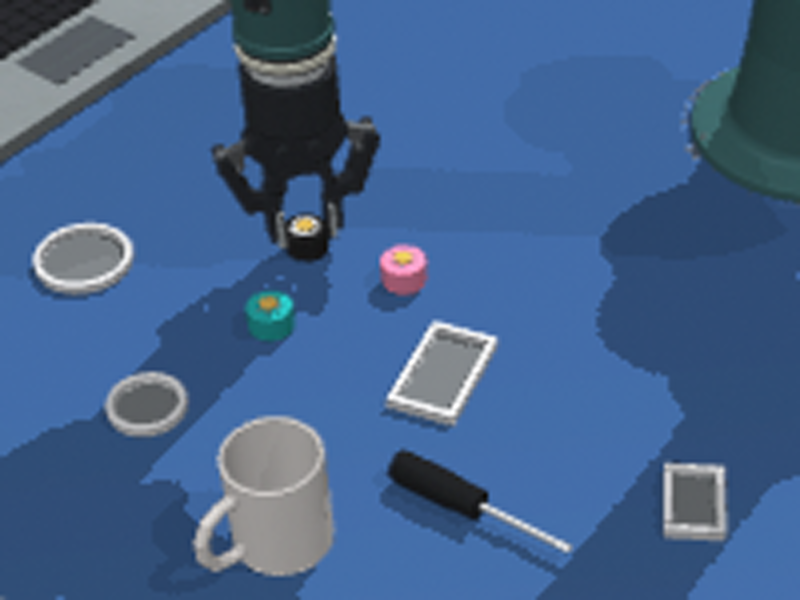

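The small wheel at about (305,235) in the crop is held at the fingertips, and its neighbours are clear. Next I lift it and carry it to its tray.

Emit:
step_arm([
  {"x": 0, "y": 0, "z": -0.1, "ax": 0, "ay": 0, "az": 0, "grip": 1},
  {"x": 0, "y": 0, "z": -0.2, "ax": 0, "ay": 0, "az": 0, "grip": 1},
  {"x": 0.289, "y": 0.328, "z": -0.235, "ax": 0, "ay": 0, "az": 0, "grip": 1},
  {"x": 0.289, "y": 0.328, "z": -0.235, "ax": 0, "ay": 0, "az": 0, "grip": 1},
  {"x": 0.289, "y": 0.328, "z": -0.235, "ax": 0, "ay": 0, "az": 0, "grip": 1},
  {"x": 0.289, "y": 0.328, "z": -0.235, "ax": 0, "ay": 0, "az": 0, "grip": 1},
  {"x": 0.289, "y": 0.328, "z": -0.235, "ax": 0, "ay": 0, "az": 0, "grip": 1},
  {"x": 0.289, "y": 0.328, "z": -0.235, "ax": 0, "ay": 0, "az": 0, "grip": 1},
  {"x": 0.289, "y": 0.328, "z": -0.235, "ax": 0, "ay": 0, "az": 0, "grip": 1},
  {"x": 0.289, "y": 0.328, "z": -0.235, "ax": 0, "ay": 0, "az": 0, "grip": 1},
])

```text
time: 3.25
tool_pos: [0.5986, -0.2787, 0.1269]
tcp_rot: [-2.838, -1.345, 0.002]
wrist_force: [-0.4, 0.8, -0.4]
width: 0.423
grip_force: 40.3
```

```bash
python3 plan.py 601 -280 14 50.7
```

```text
now [ 598.6 -278.7  126.9] yaw 50.7 tilt 0.08 q6 0.21 q1 -0.47 t 3.2 w 0.42
shift [0.001 0.006 0.226] az -5.999 (180 deg) q6 after ~-2.89
shift [0.001 0.006 0.226] az 0.001 (-0 deg) q6 after ~0.25
shift [0.001 0.006 0.226] az -5.999 (180 deg) q6 after ~-2.89
```

Emit:
step_arm([
  {"x": 0.001, "y": 0.005, "z": 0.1, "ax": 0, "ay": 0, "az": 0, "grip": 1},
  {"x": 0.001, "y": 0.005, "z": 0.18, "ax": 0, "ay": 0, "az": 0, "grip": 1},
  {"x": 0.001, "y": 0.005, "z": 0.21, "ax": 0, "ay": 0, "az": 0, "grip": 1},
  {"x": 0.001, "y": 0.005, "z": 0.22, "ax": 0, "ay": 0, "az": 0, "grip": 1},
  {"x": 0.001, "y": 0.005, "z": 0.225, "ax": 0, "ay": 0, "az": 0, "grip": 1},
  {"x": 0.001, "y": 0.005, "z": 0.225, "ax": 0, "ay": 0, "az": 0, "grip": 1},
])

```text
time: 3.85
tool_pos: [0.6038, -0.281, 0.0166]
tcp_rot: [2.836, 1.344, 0.004]
wrist_force: [0.5, 0.2, 0.0]
width: 0.423
grip_force: 40.3
```

```bash
python3 plan.py 645 85 130 50.7
```

```text
now [ 603.8 -281.    16.6] yaw 50.7 tilt 0.22 q6 0.21 q1 -0.47 t 3.9 w 0.42
shift [ 0.619 -0.399 -0.228] az -5.999 (180 deg) q6 after ~-2.32
shift [ 0.619 -0.399 -0.228] az 0.001 (-0 deg) q6 after ~0.82
shift [ 0.619 -0.399 -0.228] az -5.999 (180 deg) q6 after ~-2.32
```

Emit:
step_arm([
  {"x": -0.001, "y": -0.004, "z": 0.002, "ax": 0, "ay": 0, "az": 0, "grip": 1},
  {"x": -0.001, "y": -0.004, "z": 0.004, "ax": 0, "ay": 0, "az": 0, "grip": 1},
  {"x": -0.001, "y": -0.004, "z": 0.005, "ax": 0, "ay": 0, "az": 0, "grip": 1},
])

```text
time: 4.15
tool_pos: [0.6018, -0.2798, 0.0148]
tcp_rot: [2.836, 1.345, 0.003]
wrist_force: [-2.7, 1.1, 9.6]
width: 0.423
grip_force: 41.3
```

The wheel is touching the tray floor at 9.6 N, so I release it and lift.

Emit:
step_arm([
  {"x": 0, "y": 0, "z": 0, "ax": 0, "ay": 0, "az": 0, "grip": -1},
  {"x": 0, "y": 0, "z": 0, "ax": 0, "ay": 0, "az": 0, "grip": -1},
  {"x": 0, "y": 0, "z": 0, "ax": 0, "ay": 0, "az": 0, "grip": -1},
  {"x": 0, "y": 0, "z": 0, "ax": 0, "ay": 0, "az": 0, "grip": -1},
  {"x": 0, "y": 0, "z": -0.1, "ax": 0, "ay": 0, "az": 0, "grip": -1},
  {"x": 0, "y": 0, "z": -0.2, "ax": 0, "ay": 0, "az": 0, "grip": -1},
  {"x": 0, "y": 0, "z": -0.3, "ax": 0, "ay": 0, "az": 0, "grip": -1},
  {"x": 0, "y": 0, "z": -0.36, "ax": 0, "ay": 0, "az": 0, "grip": -1},
  {"x": 0, "y": 0, "z": -0.36, "ax": 0, "ay": 0, "az": 0, "grip": -1},
  {"x": 0, "y": 0, "z": -0.36, "ax": 0, "ay": 0, "az": 0, "grip": -1},
])

```text
time: 5.15
tool_pos: [0.6009, -0.2794, 0.193]
tcp_rot: [2.837, 1.345, 0.002]
wrist_force: [0.2, -0.1, 0.3]
width: 0.999
grip_force: 0.0
```

```bash
python3 plan.py 645 85 190 80
```

```text
now [ 600.9 -279.4  193. ] yaw 50.7 tilt 0.11 q6 0.21 q1 -0.47 t 5.2 w 1.00
shift [ 0.62  -0.393  0.006] az 5.025 (-151 deg) q6 after ~3.45
shift [ 0.62  -0.393  0.006] az -0.975 (29 deg) q6 after ~0.31
shift [ 0.62  -0.393  0.006] az 5.025 (-151 deg) q6 after ~3.45
```

Emit:
step_arm([
  {"x": 0.62, "y": -0.393, "z": 0.006, "ax": 0, "ay": 0, "az": 0, "grip": -1},
  {"x": 0.62, "y": -0.393, "z": 0.006, "ax": 0, "ay": 0, "az": 0, "grip": -1},
  {"x": 0.62, "y": -0.393, "z": 0.006, "ax": 0, "ay": 0, "az": 0, "grip": -1},
  {"x": 0.62, "y": -0.393, "z": 0.006, "ax": 0, "ay": 0, "az": 0, "grip": -1},
  {"x": 0.62, "y": -0.393, "z": 0.006, "ax": 0, "ay": 0, "az": 0, "grip": -1},
  {"x": 0.62, "y": -0.393, "z": 0.006, "ax": 0, "ay": 0, "az": 0, "grip": -1},
  {"x": 0.62, "y": -0.393, "z": 0.006, "ax": 0, "ay": 0, "az": 0, "grip": -1},
  {"x": 0.62, "y": -0.393, "z": 0.006, "ax": 0, "ay": 0, "az": 0, "grip": -1},
  {"x": 0.62, "y": -0.393, "z": 0.1, "ax": 0, "ay": 0, "az": 0, "grip": -1},
  {"x": 0.62, "y": -0.393, "z": 0.2, "ax": 0, "ay": 0, "az": 0, "grip": -1},
  {"x": 0.62, "y": -0.393, "z": 0.24, "ax": 0, "ay": 0, "az": 0, "grip": -1},
  {"x": 0.62, "y": -0.393, "z": 0.24, "ax": 0, "ay": 0, "az": 0, "grip": -1},
])

```text
time: 6.35
tool_pos: [0.6384, 0.0842, 0.0644]
tcp_rot: [-2.834, -1.344, 0.021]
wrist_force: [-0.4, -0.5, -0.5]
width: 0.997
grip_force: 0.0
```

```bash
python3 plan.py 645 85 7 50.7
```

```text
now [638.4  84.2  64.4] yaw 50.7 tilt 0.80 q6 0.78 q1 0.09 t 6.3 w 1.00
shift [0.011 0.01  0.115] az -5.999 (180 deg) q6 after ~-2.32
shift [0.011 0.01  0.115] az 0.001 (-0 deg) q6 after ~0.82
shift [0.011 0.01  0.115] az -5.999 (180 deg) q6 after ~-2.32
```

Emit:
step_arm([
  {"x": 0, "y": 0, "z": 0, "ax": 0, "ay": 0, "az": 0, "grip": -1},
  {"x": 0, "y": 0, "z": 0, "ax": 0, "ay": 0, "az": 0, "grip": -1},
])

```text
time: 6.55
tool_pos: [0.6459, 0.085, 0.0736]
tcp_rot: [2.838, 1.345, 0.004]
wrist_force: [-0.7, -0.6, 0.3]
width: 0.999
grip_force: 0.0
```

```bash
python3 plan.py 645 85 7 50.7
```

```text
now [645.9  85.   73.6] yaw 50.7 tilt 0.15 q6 0.78 q1 0.09 t 6.5 w 1.00
shift [-0.001 -0.002  0.133] az -5.999 (180 deg) q6 after ~-2.32
shift [-0.001 -0.002  0.133] az 0.001 (-0 deg) q6 after ~0.82
shift [-0.001 -0.002  0.133] az -5.999 (180 deg) q6 after ~-2.32
```

Emit:
step_arm([
  {"x": 0, "y": -0.002, "z": 0.08, "ax": 0, "ay": 0, "az": 0, "grip": -1},
  {"x": 0, "y": -0.002, "z": 0.133, "ax": 0, "ay": 0, "az": 0, "grip": -1},
  {"x": 0, "y": -0.002, "z": 0.133, "ax": 0, "ay": 0, "az": 0, "grip": -1},
  {"x": 0, "y": -0.002, "z": 0.133, "ax": 0, "ay": 0, "az": 0, "grip": 1},
  {"x": 0, "y": -0.002, "z": 0.133, "ax": 0, "ay": 0, "az": 0, "grip": 1},
  {"x": 0, "y": -0.002, "z": 0.133, "ax": 0, "ay": 0, "az": 0, "grip": 1},
  {"x": 0, "y": -0.002, "z": 0.133, "ax": 0, "ay": 0, "az": 0, "grip": 1},
  {"x": 0, "y": -0.002, "z": 0.133, "ax": 0, "ay": 0, "az": 0, "grip": 1},
  {"x": 0, "y": -0.002, "z": 0.133, "ax": 0, "ay": 0, "az": 0, "grip": 1},
])

```text
time: 7.45
tool_pos: [0.6466, 0.0861, 0.0091]
tcp_rot: [2.837, 1.345, 0.009]
wrist_force: [-0.3, 0.2, 6.7]
width: 0.661
grip_force: 43.3
```

```bash
python3 plan.py 500 -437 180 50.7
```

```text
now [646.6  86.1   9.1] yaw 50.7 tilt 0.34 q6 0.78 q1 0.09 t 7.5 w 0.66
shift [-0.994  0.436 -0.344] az -5.999 (180 deg) q6 after ~-3.17
shift [-0.994  0.436 -0.344] az 0.001 (-0 deg) q6 after ~-0.03
shift [-0.994  0.436 -0.344] az -5.999 (180 deg) q6 after ~-3.17
```

Emit:
step_arm([
  {"x": 0, "y": 0, "z": -0.1, "ax": 0, "ay": 0, "az": 0, "grip": 1},
  {"x": 0, "y": 0, "z": -0.2, "ax": 0, "ay": 0, "az": 0, "grip": 1},
  {"x": 0, "y": 0, "z": -0.3, "ax": 0, "ay": 0, "az": 0, "grip": 1},
  {"x": 0, "y": 0, "z": -0.344, "ax": 0, "ay": 0, "az": 0, "grip": 1},
  {"x": -0.994, "y": 0.436, "z": -0.344, "ax": 0, "ay": 0, "az": 0, "grip": 1},
  {"x": -0.994, "y": 0.436, "z": -0.344, "ax": 0, "ay": 0, "az": 0, "grip": 1},
  {"x": -0.994, "y": 0.436, "z": -0.344, "ax": 0, "ay": 0, "az": 0, "grip": 1},
  {"x": -0.994, "y": 0.436, "z": -0.344, "ax": 0, "ay": 0, "az": 0, "grip": 1},
  {"x": -0.994, "y": 0.436, "z": -0.344, "ax": 0, "ay": 0, "az": 0, "grip": 1},
])

```text
time: 8.35
tool_pos: [0.5762, -0.1568, 0.1789]
tcp_rot: [2.837, 1.346, 0.002]
wrist_force: [1.1, -0.1, -0.3]
width: 0.657
grip_force: 43.3
```

```bash
python3 plan.py 500 -437 180 50.7
```

```text
now [ 576.2 -156.8  178.9] yaw 50.8 tilt 0.13 q6 0.38 q1 -0.31 t 8.3 w 0.66
shift [-0.531  0.236 -0.002] az -5.998 (180 deg) q6 after ~-3.17
shift [-0.531  0.236 -0.002] az 0.002 (-0 deg) q6 after ~-0.03
shift [-0.531  0.236 -0.002] az -5.998 (180 deg) q6 after ~-3.17
```

Emit:
step_arm([
  {"x": -0.531, "y": 0.236, "z": 0, "ax": 0, "ay": 0, "az": 0, "grip": 1},
  {"x": -0.531, "y": 0.236, "z": 0, "ax": 0, "ay": 0, "az": 0, "grip": 1},
  {"x": -0.531, "y": 0.236, "z": 0, "ax": 0, "ay": 0, "az": 0, "grip": 1},
  {"x": -0.531, "y": 0.236, "z": 0, "ax": 0, "ay": 0, "az": 0, "grip": 1},
  {"x": -0.531, "y": 0.236, "z": 0, "ax": 0, "ay": 0, "az": 0, "grip": 1},
  {"x": -0.531, "y": 0.236, "z": 0, "ax": 0, "ay": 0, "az": 0, "grip": 1},
  {"x": -0.531, "y": 0.236, "z": 0.1, "ax": 0, "ay": 0, "az": 0, "grip": 1},
  {"x": -0.531, "y": 0.236, "z": 0.2, "ax": 0, "ay": 0, "az": 0, "grip": 1},
  {"x": -0.531, "y": 0.236, "z": 0.27, "ax": 0, "ay": 0, "az": 0, "grip": 1},
  {"x": -0.531, "y": 0.236, "z": 0.27, "ax": 0, "ay": 0, "az": 0, "grip": 1},
  {"x": -0.531, "y": 0.236, "z": 0.27, "ax": 0, "ay": 0, "az": 0, "grip": 1},
])

```text
time: 9.45
tool_pos: [0.5, -0.4353, 0.0431]
tcp_rot: [-2.838, -1.346, 0.0]
wrist_force: [-0.2, -0.1, 0.9]
width: 0.659
grip_force: 43.3
```

```bash
python3 plan.py 500 -437 12 50.7
```

```text
now [ 500.  -435.3   43.1] yaw 50.7 tilt 0.02 q6 -0.07 q1 -0.75 t 9.4 w 0.66
shift [-0.003  0.002  0.062] az -5.998 (180 deg) q6 after ~-3.17
shift [-0.003  0.002  0.062] az 0.002 (-0 deg) q6 after ~-0.03
shift [-0.003  0.002  0.062] az -5.998 (180 deg) q6 after ~-3.17
```

Emit:
step_arm([
  {"x": -0.003, "y": 0.002, "z": 0.03, "ax": 0, "ay": 0, "az": 0, "grip": 1},
  {"x": -0.003, "y": 0.002, "z": 0.05, "ax": 0, "ay": 0, "az": 0, "grip": 1},
  {"x": -0.003, "y": 0.002, "z": 0.06, "ax": 0, "ay": 0, "az": 0, "grip": 1},
  {"x": -0.003, "y": 0.002, "z": 0.064, "ax": 0, "ay": 0, "az": 0, "grip": 1},
  {"x": -0.003, "y": 0.002, "z": 0.064, "ax": 0, "ay": 0, "az": 0, "grip": 1},
])

```text
time: 9.95
tool_pos: [0.5001, -0.4372, 0.0121]
tcp_rot: [2.838, 1.346, 0.0]
wrist_force: [-2.6, 1.7, 6.1]
width: 0.662
grip_force: 43.8
```

Emit:
step_arm([
  {"x": 0, "y": 0, "z": 0, "ax": 0, "ay": 0, "az": 0, "grip": -1},
  {"x": 0, "y": 0, "z": 0, "ax": 0, "ay": 0, "az": 0, "grip": -1},
  {"x": 0, "y": 0, "z": 0, "ax": 0, "ay": 0, "az": 0, "grip": -1},
  {"x": 0, "y": 0, "z": 0, "ax": 0, "ay": 0, "az": 0, "grip": -1},
  {"x": 0, "y": 0, "z": -0.1, "ax": 0, "ay": 0, "az": 0, "grip": -1},
  {"x": 0, "y": 0, "z": -0.2, "ax": 0, "ay": 0, "az": 0, "grip": -1},
  {"x": 0, "y": 0, "z": -0.3, "ax": 0, "ay": 0, "az": 0, "grip": -1},
  {"x": 0, "y": 0, "z": -0.36, "ax": 0, "ay": 0, "az": 0, "grip": -1},
  {"x": 0, "y": 0, "z": -0.36, "ax": 0, "ay": 0, "az": 0, "grip": -1},
])

```text
time: 10.85
tool_pos: [0.5029, -0.4399, 0.1983]
tcp_rot: [2.828, 1.341, 0.007]
wrist_force: [0.6, 0.2, 0.9]
width: 1.001
grip_force: 0.0
```

```bash
python3 plan.py 617 269 190 -53; python3 plan.py 450 -107 190 11;python3 - <<'E'
from workcell import imaging;import cv2,pickle
c=imaging.read_camera("scene");pickle.dump(c,open("c1.pkl","wb"));cv2.imwrite("pics/p1.png",cv2.resize(c["img"][90:240,190:390,::-1],None,fx=4,fy=4,interpolation=cv2.INTER_CUBIC))
from h import *
d=pickle.load(open("c0.pkl","rb"));c=d["scene"];k=blob(fg(c),(386,276),26)
P=np.array([cast(c,p,.016)[:2] for p in k])*1000
r=cv2.minAreaRect(P.astype(np.float32));print(r,cv2.boxPoints(r).round())
E
```

```text
now [ 502.9 -439.9  198.3] yaw 50.7 tilt 0.72 q6 -0.07 q1 -0.76 t 10.8 w 1.00
shift [ 1.242 -0.721  0.007] az -2.542 (76 deg) q6 after ~-0.23
shift [ 1.242 -0.721  0.007] az 3.458 (-104 deg) q6 after ~2.91
shift [ 1.242 -0.721  0.007] az -2.542 (76 deg) q6 after ~-0.23
now [ 502.9 -439.9  198.3] yaw 50.7 tilt 0.72 q6 -0.07 q1 -0.76 t 10.8 w 1.00
shift [ 0.449 -0.503  0.01 ] az -4.675 (140 deg) q6 after ~-2.00
shift [ 0.449 -0.503  0.01 ] az 1.325 (-40 deg) q6 after ~1.15
shift [ 0.449 -0.503  0.01 ] az -4.675 (140 deg) q6 after ~-2.00
((617.2384033203125, 265.67620849609375), (49.35211944580078, 88.39617919921875), 32.36225509643555) [[573. 290.]
 [620. 215.]
 [662. 242.]
 [614. 316.]]
```

View pics/p1.png

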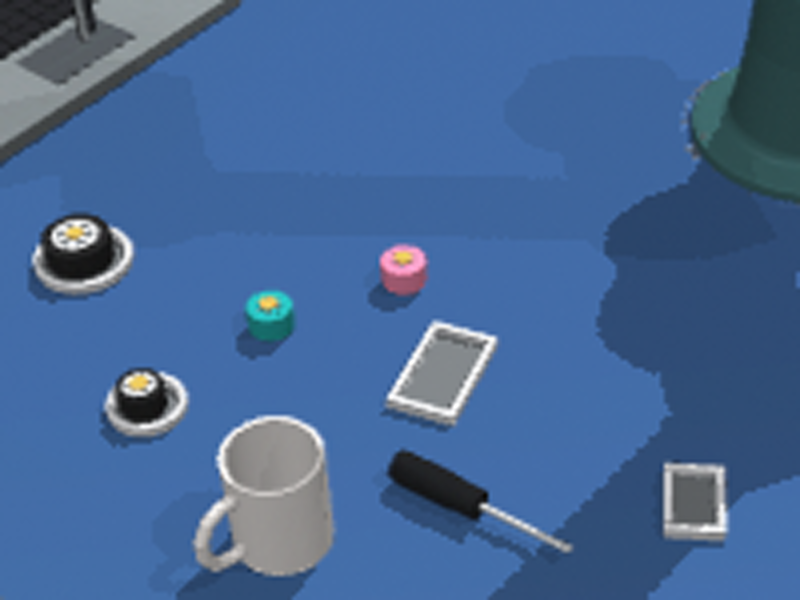

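Both wheels sit in their trays, the large one at about (75,245) and the small one at (140,395), with the mug untouched. The gearmotor is next.

Emit:
step_arm([
  {"x": 0.7, "y": -0.4, "z": 0, "ax": 0, "ay": 0, "az": -1, "grip": -1},
  {"x": 0.7, "y": -0.4, "z": 0, "ax": 0, "ay": 0, "az": -1, "grip": -1},
  {"x": 0.7, "y": -0.4, "z": 0, "ax": 0, "ay": 0, "az": -1, "grip": -1},
  {"x": 0.7, "y": -0.4, "z": 0, "ax": 0, "ay": 0, "az": -1, "grip": -1},
  {"x": 0.7, "y": -0.4, "z": 0, "ax": 0, "ay": 0, "az": -1, "grip": -1},
  {"x": 0.7, "y": -0.4, "z": 0, "ax": 0, "ay": 0, "az": -1, "grip": -1},
  {"x": 0.7, "y": -0.4, "z": 0, "ax": 0, "ay": 0, "az": -1, "grip": -1},
  {"x": 0.7, "y": -0.4, "z": 0, "ax": 0, "ay": 0, "az": -1, "grip": -1},
  {"x": 0.7, "y": -0.4, "z": 0, "ax": 0, "ay": 0, "az": -1, "grip": -1},
  {"x": 0.7, "y": -0.4, "z": 0, "ax": 0, "ay": 0, "az": -1, "grip": -1},
])

```text
time: 11.9
tool_pos: [0.5652, -0.038, 0.1884]
tcp_rot: [-2.388, -2.037, 0.004]
wrist_force: [0.1, -0.1, -0.8]
width: 1.002
grip_force: 0.0
```

```bash
python3 plan.py 616 270 150 -53
```

```text
now [565.2 -38.  188.4] yaw 80.9 tilt 0.21 q6 0.05 q1 -0.11 t 11.9 w 1.00
shift [0.624 0.004 0.076] az -1.535 (46 deg) q6 after ~-0.23
shift [0.624 0.004 0.076] az 4.465 (-134 deg) q6 after ~2.91
shift [0.624 0.004 0.076] az -1.535 (46 deg) q6 after ~-0.23
```

Emit:
step_arm([
  {"x": 0.624, "y": 0.004, "z": 0.076, "ax": 0, "ay": 0, "az": -1, "grip": -1},
  {"x": 0.624, "y": 0.004, "z": 0.076, "ax": 0, "ay": 0, "az": -1, "grip": -1},
  {"x": 0.624, "y": 0.004, "z": 0.076, "ax": 0, "ay": 0, "az": -1, "grip": -1},
  {"x": 0.624, "y": 0.004, "z": 0.076, "ax": 0, "ay": 0, "az": -1, "grip": -1},
  {"x": 0.624, "y": 0.004, "z": 0.076, "ax": 0, "ay": 0, "az": -1, "grip": -1},
  {"x": 0.624, "y": 0.004, "z": 0.076, "ax": 0, "ay": 0, "az": -1, "grip": -1},
  {"x": 0.624, "y": 0.004, "z": 0.076, "ax": 0, "ay": 0, "az": -1, "grip": -1},
  {"x": 0.624, "y": 0.004, "z": 0.076, "ax": 0, "ay": 0, "az": -1, "grip": -1},
  {"x": 0.624, "y": 0.004, "z": 0.076, "ax": 0, "ay": 0, "az": -1, "grip": -1},
])

```text
time: 12.8
tool_pos: [0.6185, 0.2659, 0.1516]
tcp_rot: [-1.786, -2.584, 0.004]
wrist_force: [-0.3, -0.6, 0.1]
width: 0.998
grip_force: 0.0
```

```bash
python3 plan.py 616 270 80 -53
```

```text
now [618.5 265.9 151.6] yaw 110.7 tilt 0.14 q6 0.01 q1 0.37 t 12.8 w 1.00
shift [ 0.01  -0.001  0.143] az -0.544 (16 deg) q6 after ~-0.23
shift [ 0.01  -0.001  0.143] az 5.456 (-164 deg) q6 after ~2.91
shift [ 0.01  -0.001  0.143] az -0.544 (16 deg) q6 after ~-0.23
```

Emit:
step_arm([
  {"x": 0.01, "y": 0, "z": 0.08, "ax": 0, "ay": 0, "az": -0.544, "grip": -1},
  {"x": 0.01, "y": 0, "z": 0.14, "ax": 0, "ay": 0, "az": -0.544, "grip": -1},
  {"x": 0.01, "y": 0, "z": 0.21, "ax": 0, "ay": 0, "az": -0.544, "grip": -1},
  {"x": 0.01, "y": 0, "z": 0.282, "ax": 0, "ay": 0, "az": -0.544, "grip": -1},
  {"x": 0.01, "y": 0, "z": 0.282, "ax": 0, "ay": 0, "az": -0.544, "grip": -1},
  {"x": 0.01, "y": 0, "z": 0.282, "ax": 0, "ay": 0, "az": -0.544, "grip": 1},
  {"x": 0.01, "y": 0, "z": 0.282, "ax": 0, "ay": 0, "az": -0.544, "grip": 1},
  {"x": 0.01, "y": 0, "z": 0.282, "ax": 0, "ay": 0, "az": -0.544, "grip": 1},
  {"x": 0.01, "y": 0, "z": 0.282, "ax": 0, "ay": 0, "az": -0.544, "grip": 1},
  {"x": 0.01, "y": 0, "z": 0.282, "ax": 0, "ay": 0, "az": -0.544, "grip": 1},
  {"x": 0.01, "y": 0, "z": 0.282, "ax": 0, "ay": 0, "az": -0.544, "grip": 1},
  {"x": 0.01, "y": 0, "z": 0.282, "ax": 0, "ay": 0, "az": -0.544, "grip": 1},
], force=60)

```text
time: 14.0
tool_pos: [0.6187, 0.2734, 0.0146]
tcp_rot: [1.398, 2.81, 0.004]
wrist_force: [-0.9, -0.7, 6.5]
width: 0.355
grip_force: 59.9
```

```bash
python3 plan.py 450 -107 160 11;python3 - <<'E'
from workcell import imaging;import cv2,pickle
c=imaging.read_camera("scene");cv2.imwrite("pics/g2.png",cv2.resize(c["img"][210:330,310:470,::-1],None,fx=5,fy=5,interpolation=cv2.INTER_CUBIC))
E
```

```text
now [618.7 273.4  14.6] yaw 127.1 tilt 0.23 q6 -0.27 q1 0.38 t 14.0 w 0.35
shift [-0.404 -0.727 -0.293] az -2.130 (64 deg) q6 after ~-2.00
shift [-0.404 -0.727 -0.293] az 3.870 (-116 deg) q6 after ~1.15
shift [-0.404 -0.727 -0.293] az -2.130 (64 deg) q6 after ~-2.00
```

View pics/g2.png

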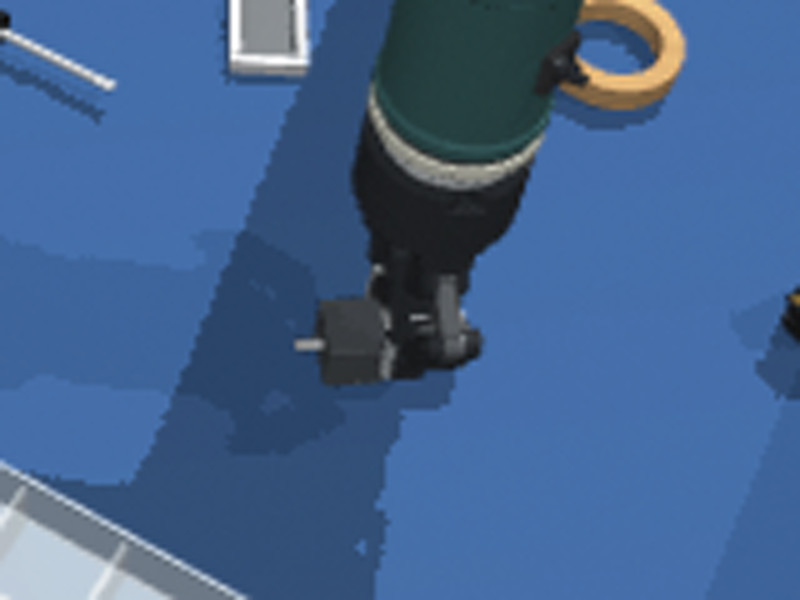

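The gearmotor is held, with its gearbox and shaft showing left of the fingers at about (350,340). I lift it and begin the turn.

Emit:
step_arm([
  {"x": 0, "y": 0, "z": -0.08, "ax": 0, "ay": 0, "az": 0, "grip": 1},
  {"x": 0, "y": 0, "z": -0.16, "ax": 0, "ay": 0, "az": 0, "grip": 1},
  {"x": 0, "y": 0, "z": -0.24, "ax": 0, "ay": 0, "az": 0, "grip": 1},
  {"x": -0.1, "y": -0.18, "z": -0.3, "ax": 0, "ay": 0, "az": -0.25, "grip": 1},
  {"x": -0.2, "y": -0.36, "z": -0.3, "ax": 0, "ay": 0, "az": -0.5, "grip": 1},
  {"x": -0.2, "y": -0.36, "z": -0.3, "ax": 0, "ay": 0, "az": -0.75, "grip": 1},
  {"x": -0.2, "y": -0.36, "z": -0.3, "ax": 0, "ay": 0, "az": -1, "grip": 1},
  {"x": -0.2, "y": -0.36, "z": -0.3, "ax": 0, "ay": 0, "az": -1, "grip": 1},
  {"x": -0.2, "y": -0.36, "z": -0.3, "ax": 0, "ay": 0, "az": -1, "grip": 1},
])

```text
time: 14.95
tool_pos: [0.5333, 0.0834, 0.1626]
tcp_rot: [0.63, 3.076, 0.001]
wrist_force: [0.7, 0.7, -0.3]
width: 0.35
grip_force: 60.0
```

```bash
python3 plan.py 450 -107 160 11
```

```text
now [533.3  83.4 162.6] yaw 156.9 tilt 0.11 q6 -1.06 q1 0.11 t 14.9 w 0.35
shift [ 0.003 -0.416  0.005] az -1.138 (34 deg) q6 after ~-2.00
shift [ 0.003 -0.416  0.005] az 4.862 (-146 deg) q6 after ~1.15
shift [ 0.003 -0.416  0.005] az -1.138 (34 deg) q6 after ~-2.00
```

Emit:
step_arm([
  {"x": 0.003, "y": -0.1, "z": 0, "ax": 0, "ay": 0, "az": -0.25, "grip": 1},
  {"x": 0.003, "y": -0.2, "z": 0, "ax": 0, "ay": 0, "az": -0.5, "grip": 1},
  {"x": 0.003, "y": -0.3, "z": 0, "ax": 0, "ay": 0, "az": -0.75, "grip": 1},
  {"x": 0.003, "y": -0.37, "z": 0, "ax": 0, "ay": 0, "az": -1, "grip": 1},
  {"x": 0.003, "y": -0.416, "z": 0, "ax": 0, "ay": 0, "az": -1, "grip": 1},
  {"x": 0.003, "y": -0.416, "z": 0, "ax": 0, "ay": 0, "az": -1, "grip": 1},
  {"x": 0.003, "y": -0.416, "z": 0, "ax": 0, "ay": 0, "az": -1, "grip": 1},
])

```text
time: 15.65
tool_pos: [0.4521, -0.1059, 0.1619]
tcp_rot: [-0.191, 3.135, 0.001]
wrist_force: [0.4, 0.2, -1.6]
width: 0.353
grip_force: 60.2
```

```bash
python3 plan.py 450 -107 75 11;python3 - <<'E'
from workcell import imaging;import cv2,pickle
c=imaging.read_camera("scene");cv2.imwrite("pics/g3.png",cv2.resize(c["img"][110:230,240:400,::-1],None,fx=5,fy=5,interpolation=cv2.INTER_CUBIC))
E
```

```text
now [ 452.1 -105.9  161.9] yaw -173.0 tilt 0.07 q6 -1.98 q1 -0.28 t 15.7 w 0.35
shift [ 0.005 -0.002  0.174] az -0.134 (4 deg) q6 after ~-2.00
shift [ 0.005 -0.002  0.174] az 5.866 (-176 deg) q6 after ~1.14
shift [ 0.005 -0.002  0.174] az -0.134 (4 deg) q6 after ~-2.00
```

View pics/g3.png

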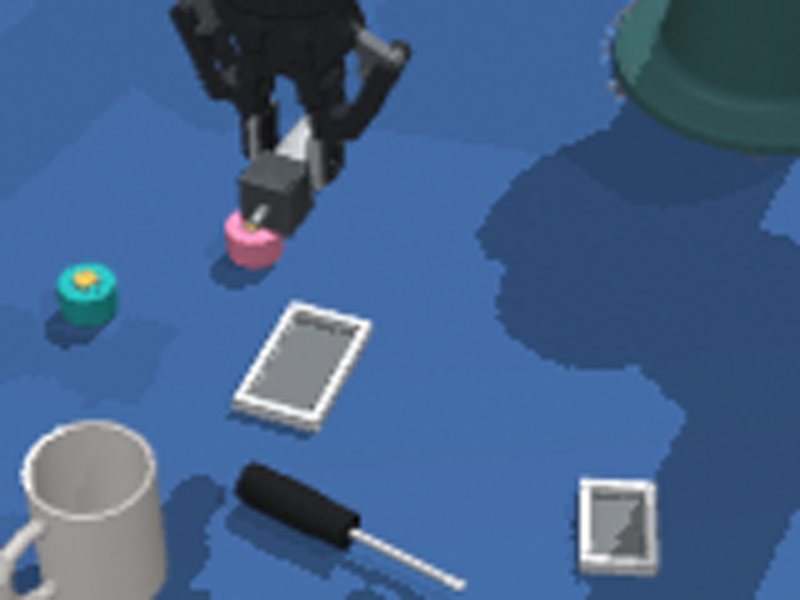

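```bash
python3 - <<'E'
from h import *
c=pickle.load(open("c1.pkl","rb"))
for L in(30,35,40,48):
    u=proj(c,[.4521+L/1000*.9925,-.1059+L/1000*.122,.1633]);print(L,((u[0]-240)*5,(u[1]-110)*5))
E
```

```text
30 (np.float64(265.69464232116417), np.float64(199.60857873268594))
35 (np.float64(261.54092072091487), np.float64(204.9076609871041))
40 (np.float64(257.36345315166915), np.float64(210.23703700095865))
48 (np.float64(250.6296028392225), np.float64(218.82770101957092))
```

Emit:
step_arm([
  {"x": 0.008, "y": -0.002, "z": 0.09, "ax": 0, "ay": 0, "az": -0.134, "grip": 1},
  {"x": 0.008, "y": -0.002, "z": 0.18, "ax": 0, "ay": 0, "az": -0.134, "grip": 1},
  {"x": 0.008, "y": -0.002, "z": 0.24, "ax": 0, "ay": 0, "az": -0.134, "grip": 1},
  {"x": 0.008, "y": -0.002, "z": 0.265, "ax": 0, "ay": 0, "az": -0.134, "grip": 1},
  {"x": 0.008, "y": -0.002, "z": 0.265, "ax": 0, "ay": 0, "az": -0.134, "grip": 1},
  {"x": 0.008, "y": -0.002, "z": 0.265, "ax": 0, "ay": 0, "az": -0.134, "grip": 1},
])

```text
time: 16.3
tool_pos: [0.4488, -0.1076, 0.0302]
tcp_rot: [-0.305, 3.125, -0.001]
wrist_force: [-0.1, -0.0, -1.0]
width: 0.349
grip_force: 60.2
```

```bash
python3 plan.py 448 -107 18 11
```

```text
now [ 448.8 -107.6   30.2] yaw -168.9 tilt 0.11 q6 -2.05 q1 -0.29 t 16.3 w 0.35
shift [0.001 0.002 0.024] az 0.005 (-0 deg) q6 after ~-2.00
shift [0.001 0.002 0.024] az -5.995 (180 deg) q6 after ~-5.14
shift [0.001 0.002 0.024] az 0.005 (-0 deg) q6 after ~-2.00
```

Emit:
step_arm([
  {"x": 0.001, "y": 0.001, "z": 0.01, "ax": 0, "ay": 0, "az": 0, "grip": 1},
  {"x": 0.001, "y": 0.001, "z": 0.018, "ax": 0, "ay": 0, "az": 0, "grip": 1},
  {"x": 0.001, "y": 0.001, "z": 0.025, "ax": 0, "ay": 0, "az": 0, "grip": 1},
  {"x": 0.001, "y": 0.001, "z": 0.027, "ax": 0, "ay": 0, "az": 0, "grip": 1},
  {"x": 0.001, "y": 0.001, "z": 0.027, "ax": 0, "ay": 0, "az": 0, "grip": 1},
])

```text
time: 16.8
tool_pos: [0.4475, -0.1078, 0.0175]
tcp_rot: [-0.303, 3.126, -0.0]
wrist_force: [-4.7, 1.5, 12.1]
width: 0.355
grip_force: 61.8
```

The motor touched down at the height expected for the tray floor, so I release it and lift.

Emit:
step_arm([
  {"x": 0, "y": 0, "z": 0, "ax": 0, "ay": 0, "az": 0, "grip": -1},
  {"x": 0, "y": 0, "z": 0, "ax": 0, "ay": 0, "az": 0, "grip": -1},
  {"x": 0, "y": 0, "z": 0, "ax": 0, "ay": 0, "az": 0, "grip": -1},
  {"x": 0, "y": 0, "z": 0, "ax": 0, "ay": 0, "az": 0, "grip": -1},
  {"x": 0, "y": 0, "z": 0, "ax": 0, "ay": 0, "az": 0, "grip": -1},
  {"x": 0, "y": 0, "z": -0.1, "ax": 0, "ay": 0, "az": 0, "grip": -1},
  {"x": 0, "y": 0, "z": -0.2, "ax": 0, "ay": 0, "az": 0, "grip": -1},
  {"x": 0, "y": 0, "z": -0.27, "ax": 0, "ay": 0, "az": 0, "grip": -1},
  {"x": 0, "y": 0, "z": -0.27, "ax": 0, "ay": 0, "az": 0, "grip": -1},
  {"x": 0, "y": 0, "z": -0.27, "ax": 0, "ay": 0, "az": 0, "grip": -1},
])

```text
time: 17.8
tool_pos: [0.4473, -0.1077, 0.1516]
tcp_rot: [-0.303, 3.125, -0.002]
wrist_force: [-0.4, -0.1, -0.3]
width: 0.994
grip_force: 0.0
```

```bash
python3 plan.py 482 454 150 -33; python3 plan.py 462 122 150 28
```

```text
now [ 447.3 -107.7  151.6] yaw -168.9 tilt 0.15 q6 -2.05 q1 -0.29 t 17.8 w 0.99
shift [-0.284  1.089  0.003] az 1.469 (-44 deg) q6 after ~-0.24
shift [-0.284  1.089  0.003] az -4.531 (136 deg) q6 after ~-3.38
shift [-0.284  1.089  0.003] az 1.469 (-44 deg) q6 after ~-0.24
now [ 447.3 -107.7  151.6] yaw -168.9 tilt 0.15 q6 -2.05 q1 -0.29 t 17.8 w 0.99
shift [-0.117  0.445  0.003] az -0.564 (17 deg) q6 after ~-1.80
shift [-0.117  0.445  0.003] az 5.436 (-163 deg) q6 after ~1.34
shift [-0.117  0.445  0.003] az -0.564 (17 deg) q6 after ~-1.80
```

Emit:
step_arm([
  {"x": -0.25, "y": 0.95, "z": 0, "ax": 0, "ay": 0, "az": 0.9, "grip": -1},
  {"x": -0.25, "y": 0.95, "z": 0, "ax": 0, "ay": 0, "az": 0.9, "grip": -1},
  {"x": -0.25, "y": 0.95, "z": 0, "ax": 0, "ay": 0, "az": 0.9, "grip": -1},
  {"x": -0.25, "y": 0.95, "z": 0, "ax": 0, "ay": 0, "az": 0.9, "grip": -1},
  {"x": -0.25, "y": 0.95, "z": 0, "ax": 0, "ay": 0, "az": 0.9, "grip": -1},
  {"x": -0.25, "y": 0.95, "z": 0, "ax": 0, "ay": 0, "az": 0.9, "grip": -1},
  {"x": -0.25, "y": 0.95, "z": 0, "ax": 0, "ay": 0, "az": 0.9, "grip": -1},
  {"x": -0.25, "y": 0.95, "z": 0, "ax": 0, "ay": 0, "az": 0.9, "grip": -1},
  {"x": -0.25, "y": 0.95, "z": 0, "ax": 0, "ay": 0, "az": 0.9, "grip": -1},
  {"x": -0.25, "y": 0.95, "z": 0, "ax": 0, "ay": 0, "az": 0.9, "grip": -1},
  {"x": -0.25, "y": 0.95, "z": 0, "ax": 0, "ay": 0, "az": 0.9, "grip": -1},
  {"x": -0.25, "y": 0.95, "z": 0, "ax": 0, "ay": 0, "az": 0.9, "grip": -1},
])

```text
time: 19.0
tool_pos: [0.4764, 0.3838, 0.1479]
tcp_rot: [-0.43, -3.109, 0.004]
wrist_force: [-0.3, -1.9, 0.2]
width: 0.999
grip_force: 0.0
```

```bash
python3 plan.py 482 454 80 -33
```

```text
now [476.4 383.8 147.9] yaw 164.3 tilt 0.24 q6 -0.66 q1 0.64 t 19.0 w 1.00
shift [0.027 0.139 0.135] az 0.575 (-17 deg) q6 after ~-0.24
shift [0.027 0.139 0.135] az -5.425 (163 deg) q6 after ~-3.38
shift [0.027 0.139 0.135] az 0.575 (-17 deg) q6 after ~-0.24
```

Emit:
step_arm([
  {"x": 0.027, "y": 0.135, "z": 0.135, "ax": 0, "ay": 0, "az": 0.575, "grip": -1},
  {"x": 0.027, "y": 0.135, "z": 0.135, "ax": 0, "ay": 0, "az": 0.575, "grip": -1},
  {"x": 0.027, "y": 0.135, "z": 0.135, "ax": 0, "ay": 0, "az": 0.575, "grip": -1},
  {"x": 0.027, "y": 0.135, "z": 0.135, "ax": 0, "ay": 0, "az": 0.575, "grip": -1},
  {"x": 0.027, "y": 0.135, "z": 0.135, "ax": 0, "ay": 0, "az": 0.575, "grip": -1},
  {"x": 0.027, "y": 0.135, "z": 0.135, "ax": 0, "ay": 0, "az": 0.575, "grip": -1},
  {"x": 0.027, "y": 0.135, "z": 0.135, "ax": 0, "ay": 0, "az": 0.575, "grip": -1},
])

```text
time: 19.7
tool_pos: [0.4845, 0.4509, 0.0852]
tcp_rot: [0.897, 3.009, 0.004]
wrist_force: [0.5, 0.7, -0.5]
width: 1.002
grip_force: 0.0
```

```bash
python3 plan.py 482 454 10 -33
```

```text
now [484.5 450.9  85.2] yaw 146.8 tilt 0.17 q6 -0.28 q1 0.71 t 19.7 w 1.00
shift [0.008 0.002 0.15 ] az -0.007 (0 deg) q6 after ~-0.24
shift [0.008 0.002 0.15 ] az 5.993 (-180 deg) q6 after ~2.90
shift [0.008 0.002 0.15 ] az -0.007 (0 deg) q6 after ~-0.24
```

Emit:
step_arm([
  {"x": 0.008, "y": 0.002, "z": 0.06, "ax": 0, "ay": 0, "az": 0, "grip": -1},
  {"x": 0.008, "y": 0.002, "z": 0.12, "ax": 0, "ay": 0, "az": 0, "grip": -1},
  {"x": 0.008, "y": 0.002, "z": 0.15, "ax": 0, "ay": 0, "az": 0, "grip": -1},
  {"x": 0.008, "y": 0.002, "z": 0.15, "ax": 0, "ay": 0, "az": 0, "grip": 1},
  {"x": 0.008, "y": 0.002, "z": 0.15, "ax": 0, "ay": 0, "az": 0, "grip": 1},
  {"x": 0.008, "y": 0.002, "z": 0.15, "ax": 0, "ay": 0, "az": 0, "grip": 1},
  {"x": 0.008, "y": 0.002, "z": 0.15, "ax": 0, "ay": 0, "az": 0, "grip": 1},
  {"x": 0.008, "y": 0.002, "z": 0.15, "ax": 0, "ay": 0, "az": 0, "grip": 1},
  {"x": 0.008, "y": 0.002, "z": 0.15, "ax": 0, "ay": 0, "az": 0, "grip": 1},
  {"x": 0.008, "y": 0.002, "z": 0.15, "ax": 0, "ay": 0, "az": 0, "grip": 1},
  {"x": 0.008, "y": 0.002, "z": 0.15, "ax": 0, "ay": 0, "az": 0, "grip": 1},
], force=50)

```text
time: 20.8
tool_pos: [0.4818, 0.4553, 0.0099]
tcp_rot: [0.896, 3.009, 0.004]
wrist_force: [0.0, -0.1, 6.1]
width: 0.222
grip_force: 50.2
```

```bash
python3 plan.py 462 122 140 28
```

```text
now [481.8 455.3   9.9] yaw 146.8 tilt 0.18 q6 -0.27 q1 0.72 t 20.8 w 0.22
shift [-0.332 -0.579 -0.262] az -2.039 (61 deg) q6 after ~-1.80
shift [-0.332 -0.579 -0.262] az 3.961 (-119 deg) q6 after ~1.34
shift [-0.332 -0.579 -0.262] az -2.039 (61 deg) q6 after ~-1.80
```

Emit:
step_arm([
  {"x": 0, "y": 0, "z": -0.08, "ax": 0, "ay": 0, "az": 0, "grip": 1},
  {"x": 0, "y": 0, "z": -0.16, "ax": 0, "ay": 0, "az": 0, "grip": 1},
  {"x": 0, "y": 0, "z": -0.24, "ax": 0, "ay": 0, "az": 0, "grip": 1},
  {"x": -0.05, "y": -0.09, "z": -0.262, "ax": 0, "ay": 0, "az": -0.25, "grip": 1},
  {"x": -0.1, "y": -0.17, "z": -0.262, "ax": 0, "ay": 0, "az": -0.5, "grip": 1},
  {"x": -0.15, "y": -0.26, "z": -0.262, "ax": 0, "ay": 0, "az": -0.75, "grip": 1},
  {"x": -0.2, "y": -0.35, "z": -0.262, "ax": 0, "ay": 0, "az": -1, "grip": 1},
  {"x": -0.25, "y": -0.43, "z": -0.262, "ax": 0, "ay": 0, "az": -1, "grip": 1},
  {"x": -0.3, "y": -0.52, "z": -0.262, "ax": 0, "ay": 0, "az": -1, "grip": 1},
  {"x": -0.332, "y": -0.579, "z": -0.262, "ax": 0, "ay": 0, "az": -1, "grip": 1},
  {"x": -0.332, "y": -0.579, "z": -0.262, "ax": 0, "ay": 0, "az": -1, "grip": 1},
  {"x": -0.332, "y": -0.579, "z": -0.262, "ax": 0, "ay": 0, "az": -1, "grip": 1},
])

```text
time: 22.0
tool_pos: [0.4611, 0.1205, 0.1392]
tcp_rot: [0.091, 3.14, 0.001]
wrist_force: [0.1, -0.2, -1.0]
width: 0.222
grip_force: 49.5
```

```bash
python3 plan.py 462 122 140 28
```

```text
now [461.1 120.5 139.2] yaw 176.7 tilt 0.03 q6 -1.31 q1 0.20 t 22.0 w 0.22
shift [-0.002  0.003 -0.002] az -1.043 (31 deg) q6 after ~-1.80
shift [-0.002  0.003 -0.002] az 4.957 (-149 deg) q6 after ~1.34
shift [-0.002  0.003 -0.002] az -1.043 (31 deg) q6 after ~-1.80
```

Emit:
step_arm([
  {"x": -0.002, "y": 0.002, "z": 0.0, "ax": 0, "ay": 0, "az": -0.25, "grip": 1},
  {"x": -0.002, "y": 0.002, "z": 0.0, "ax": 0, "ay": 0, "az": -0.5, "grip": 1},
  {"x": -0.002, "y": 0.002, "z": 0.05, "ax": 0, "ay": 0, "az": -0.75, "grip": 1},
  {"x": -0.002, "y": 0.002, "z": 0.12, "ax": 0, "ay": 0, "az": -1, "grip": 1},
  {"x": -0.002, "y": 0.002, "z": 0.18, "ax": 0, "ay": 0, "az": -1, "grip": 1},
  {"x": -0.002, "y": 0.002, "z": 0.22, "ax": 0, "ay": 0, "az": -1, "grip": 1},
  {"x": -0.002, "y": 0.002, "z": 0.22, "ax": 0, "ay": 0, "az": -1, "grip": 1},
  {"x": -0.002, "y": 0.002, "z": 0.22, "ax": 0, "ay": 0, "az": -1, "grip": 1},
])

```text
time: 22.8
tool_pos: [0.4623, 0.1231, 0.0291]
tcp_rot: [0.731, -3.055, -0.0]
wrist_force: [-0.1, -0.6, -0.2]
width: 0.226
grip_force: 49.5
```

```bash
python3 plan.py 462 122 13 28;python3 - <<'E'
from workcell import imaging;import cv2,pickle
c=imaging.read_camera("scene");cv2.imwrite("pics/g4.png",cv2.resize(c["img"][130:250,290:450,::-1],None,fx=5,fy=5,interpolation=cv2.INTER_CUBIC))
E
```

```text
now [462.3 123.1  29.1] yaw -153.1 tilt 0.04 q6 -1.83 q1 0.21 t 22.8 w 0.23
shift [ 0.002 -0.002  0.032] az -0.036 (1 deg) q6 after ~-1.80
shift [ 0.002 -0.002  0.032] az 5.964 (-179 deg) q6 after ~1.34
shift [ 0.002 -0.002  0.032] az -0.036 (1 deg) q6 after ~-1.80
```

View pics/g4.png

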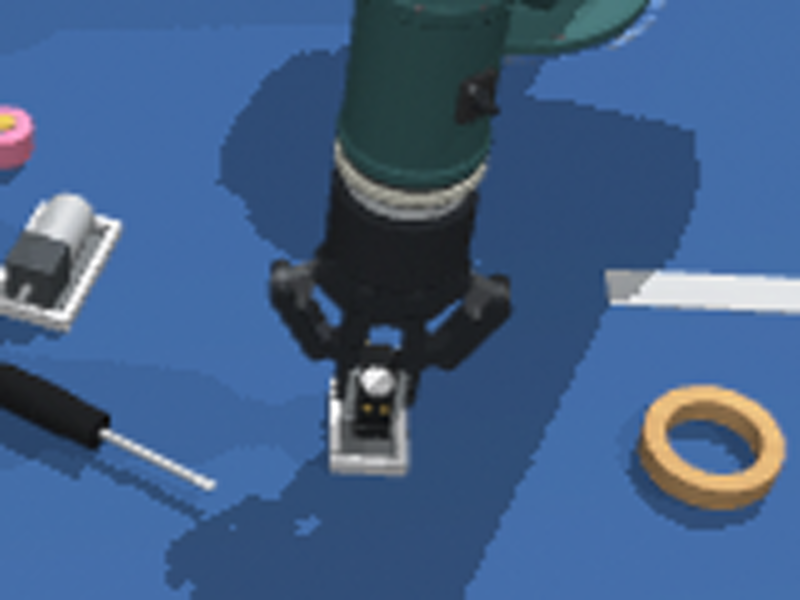

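The servo at (375,400) is lined up over its tray, and the gearmotor sits in its tray at (55,250). I lower it to the floor now.

Emit:
step_arm([
  {"x": 0.001, "y": -0.002, "z": 0.012, "ax": 0, "ay": 0, "az": -0.036, "grip": 1},
  {"x": 0.001, "y": -0.002, "z": 0.022, "ax": 0, "ay": 0, "az": -0.036, "grip": 1},
  {"x": 0.001, "y": -0.002, "z": 0.03, "ax": 0, "ay": 0, "az": -0.036, "grip": 1},
  {"x": 0.001, "y": -0.002, "z": 0.034, "ax": 0, "ay": 0, "az": -0.036, "grip": 1},
  {"x": 0.001, "y": -0.002, "z": 0.034, "ax": 0, "ay": 0, "az": -0.036, "grip": 1},
])

```text
time: 23.35
tool_pos: [0.4623, 0.1209, 0.0129]
tcp_rot: [0.757, -3.048, -0.0]
wrist_force: [-4.3, 0.0, 7.4]
width: 0.227
grip_force: 50.5
```

Emit:
step_arm([
  {"x": 0, "y": 0, "z": 0, "ax": 0, "ay": 0, "az": 0, "grip": -1},
  {"x": 0, "y": 0, "z": 0, "ax": 0, "ay": 0, "az": 0, "grip": -1},
  {"x": 0, "y": 0, "z": 0, "ax": 0, "ay": 0, "az": 0, "grip": -1},
  {"x": 0, "y": 0, "z": 0, "ax": 0, "ay": 0, "az": 0, "grip": -1},
  {"x": 0, "y": 0, "z": 0, "ax": 0, "ay": 0, "az": 0, "grip": -1},
  {"x": 0, "y": 0, "z": -0.1, "ax": 0, "ay": 0, "az": 0, "grip": -1},
  {"x": 0, "y": 0, "z": -0.2, "ax": 0, "ay": 0, "az": 0, "grip": -1},
  {"x": 0, "y": 0, "z": -0.3, "ax": 0, "ay": 0, "az": 0, "grip": -1},
  {"x": 0, "y": 0, "z": -0.38, "ax": 0, "ay": 0, "az": 0, "grip": -1},
  {"x": -0.1, "y": 0.3, "z": -0.38, "ax": 0, "ay": 0, "az": 0, "grip": -1},
  {"x": -0.1, "y": 0.3, "z": -0.38, "ax": 0, "ay": 0, "az": 0, "grip": -1},
  {"x": -0.1, "y": 0.3, "z": -0.38, "ax": 0, "ay": 0, "az": 0, "grip": -1},
])

```text
time: 24.55
tool_pos: [0.4377, 0.2702, 0.2031]
tcp_rot: [-0.754, 3.048, 0.001]
wrist_force: [0.5, 0.8, 1.0]
width: 1.0
grip_force: 0.0
```

```bash
python3 - <<'E'
from workcell import imaging
from h import *
d=pickle.load(open("c0.pkl","rb"))
s=imaging.read_camera("scene");t=imaging.read_camera("top")
a=s["img"][110:250,190:450,::-1];b=t["img"][130:270,240:520,::-1]
o=[cv2.resize(a,(546,294),interpolation=cv2.INTER_CUBIC),cv2.resize(b,(588,294),interpolation=cv2.INTER_CUBIC)]
o[0]=cv2.copyMakeBorder(o[0],0,0,0,42,cv2.BORDER_CONSTANT)
cv2.imwrite("pics/fin.png",np.vstack(o))
for nm,X,h in(("lw",(.5,-.437),.029),("sw",(.601,-.28),.027)):
    for n,c in(("top",t),("scene",s)):
        u=proj(c,[*X,h]);x,y=int(u[0]),int(u[1]);hs=cv2.cvtColor(c["img"],cv2.COLOR_RGB2HSV)[y-12:y+12,x-12:x+12]
        m=(hs[...,0]>15)&(hs[...,0]<40)&(hs[...,1]>70)&(hs[...,2]>120);v,w=np.nonzero(m)
        if len(v): print(nm,n,len(v),(cast(c,(w.mean()+x-12,v.mean()+y-12),h)*1000).round())
E
```

```text
lw top 24 [ 500. -441.   29.]
lw scene 12 [ 497. -440.   29.]
sw top 23 [ 603. -282.   27.]
sw scene 13 [ 599. -282.   27.]
```

View pics/fin.png

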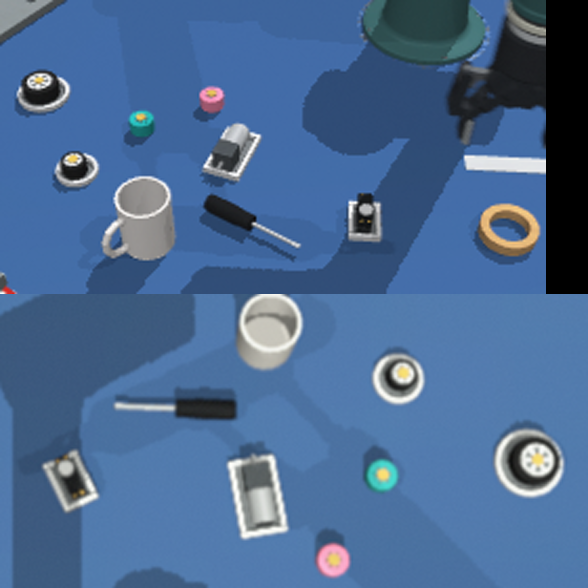

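All four parts sit flat in their pockets, where the play is at most 6 mm each way. The wheels are centred to within about 4 mm. The mug and tape roll stand where they were, and the gripper is clear. I'm handing the job in.

```bash
python3 -c "
from workcell import bot
print(bot.finish_job())"
```

```text
the job is handed in; nothing more can be done
None
```

I put the large wheel, small wheel, gearmotor and servo into their trays and handed the job in at about 25 s; the last pictures showed all four in place with the mug and tape roll where they stood, but the hand-in returned no verdict.

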